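# Grease the drive-end bearing of a sander roller

## Task

Take the push-type grease gun from the tool block and press its coupler squarely onto the tilted grease nipple of the bearing beside the belt pulley until it snaps on. Then keep pushing the gun along the nipple's line against its spring, so that the nozzle slides well over half of its 22 mm stroke into the barrel, and finish while holding it pushed in like that. Leave the other things on the bench where they are.

Things in the scene. Friction and masses are not known exactly. Their poses are not given: they have to be found in the camera images.
- gun_grip (a point): middle of the grease gun's black round grip (28 mm across, 46 mm long), on the gun's axis; z axis along the gun from coupler to tail. The gun, 192 mm long, 0.4 kg, starts upright, coupler down, in one of the block's three holes: the longest of the three tools, the only one with a metal barrel. This point is 165 mm from the coupler's mouth when the spring is out
- gun_cap (a point): centre of the lower face of the gun's barrel, 62 mm from the mouth (spring out); same axes as gun_grip. From here up: 38 mm wide end cap (10 mm), 34 mm wide aluminium barrel (64 mm), 37 mm wide flange (6 mm), the grip (46 mm), a 25 mm wide tail disc (4 mm). The cap rests on the block at the start; the 12 mm nozzle tube slides into it
- gun_mouth (a point): centre of the coupler's mouth, at the nozzle's tip; z axis towards the tail; 4 mm above the bench at the start. Steel coupler 20 mm wide, 34 mm long; flared mouth 25 mm wide outside, 19 inside, narrowing in 7 mm to a 12 mm bore. Sprung jaws 9 mm inside snap over the nipple's head (about 5 N) once the mouth is 20 mm past the crown; it bottoms at 22 mm
- gun_nozzle (a joint): how far the nozzle is pushed into the gun's barrel, m: 0 = sprung fully out, 0.022 = fully in. The spring is preloaded: nothing moves below 13 N, 17 N at 12 mm, 20 N at 22 mm, so the coupler snaps on first
- nipple_left_tip (a point): crown of the left brass grease nipple (left pillow block seen from the robot; +y is left), about 112 mm above the bench. z axis = nipple axis, pointing out: 35 degrees from vertical, leaning to the robot's side. Below the crown: head widens to 10 mm across at 7 mm, keeps it to 10 mm, narrows to a 6 mm neck at 13 mm; neck to 22 mm, then 13 mm hexagon and the 80 mm round housing
- nipple_right_tip (a point): crown of the right brass grease nipple (right pillow block seen from the robot; +y is left), about 112 mm above the bench. z axis = nipple axis, pointing out: 35 degrees from vertical, leaning to the robot's side. Below the crown: head widens to 10 mm across at 7 mm, keeps it to 10 mm, narrows to a 6 mm neck at 13 mm; neck to 22 mm, then 13 mm hexagon and the 80 mm round housing
- pulley: aluminium V-belt pulley, 76 mm across and 28 mm wide, on one end of the unit's shaft; origin at its centre, y axis along the shaft. It may be at either end: the nipple to grease is the nearer one (88 mm away from the pulley's centre; the other is 262 mm away). The other shaft end has only a small collar
- unit: sander roller unit, bolted down: steel sub-plate 180 x 340 x 12 mm, two grey cast pillow blocks (95 mm high, centres 100 mm either side of the middle) carrying a 25 mm shaft with a black rubber roller 64 mm across. Origin on the bench under the middle of the plate, y along the shaft, nipples on the -x side of the top
- rack: wooden tool block 250 x 76 x 66 mm, fixed, with three 29 mm holes right through, 80 mm apart along its x axis; origin under its centre. The gun and two other tools stand in the holes in any order, their handles up to 42 mm wide
- driver: screwdriver standing in the tool block, grey handle 100 mm high above the block; origin on its axis at the block's top
- awl: awl standing in the tool block, round wooden handle 72 mm high above the block; origin on its axis at the block's top
- spanner: spanner 120 x 38 x 8 mm lying on the unit's sub-plate in front of the roller; origin at its centre
- bearing: spare ball bearing ring, 52 mm across, 15 mm high, lying between block and unit; origin under its centre
- tub: grease tub, 76 mm across, 85 mm high; origin under its centre
- canister: grease cartridge standing up, 54 mm across, 200 mm high, far left of the unit; origin under its centre
- hammer: hammer, 260 mm long, lying to the left of the unit; origin under the middle of its length
- tin: open round tin, 68 mm across, 28 mm high, near left; origin under its centre

How it is judged:
On the way, in this order (a step that is already met when the one before it is completed fails the run):
1. the grease gun is lifted clear of the tool block (height (world z) of gun_mouth above 0.075 m), for 0.1 s.
2. the coupler is snapped over the nipple beside the pulley, square to within 8 degrees (((distance between pulley and nipple_left_tip below 0.15 m and z of gun_mouth in the frame of nipple_left_tip below -0.0195 m and distance between gun_mouth and nipple_left_tip below 0.025 m and angle between the z axis of gun_mouth and the z axis of nipple_left_tip, either way round below 0.14 rad) or (distance between pulley and nipple_right_tip below 0.15 m and z of gun_mouth in the frame of nipple_right_tip below -0.0195 m and distance between gun_mouth and nipple_right_tip below 0.025 m and angle between the z axis of gun_mouth and the z axis of nipple_right_tip, either way round below 0.14 rad))), for 0.05 s.
At the end, for the whole second after the job is handed in: The coupler is still snapped on the nipple beside the pulley (its mouth at least 19.5 mm past the nipple's crown, axes within 8 degrees), the gun is held in the gripper (over 5 N) and still, and pushed on so that the nozzle is more than 12 mm into the barrel, pressing on the nipple with over 10 N (((distance between pulley and nipple_left_tip below 0.15 m and z of gun_mouth in the frame of nipple_left_tip below -0.0195 m and distance between gun_mouth and nipple_left_tip below 0.025 m and angle between the z axis of gun_mouth and the z axis of nipple_left_tip, either way round below 0.14 rad) or (distance between pulley and nipple_right_tip below 0.15 m and z of gun_mouth in the frame of nipple_right_tip below -0.0195 m and distance between gun_mouth and nipple_right_tip below 0.025 m and angle between the z axis of gun_mouth and the z axis of nipple_right_tip, either way round below 0.14 rad)) and value of joint gun_nozzle above 0.012 m and contact force between gun and unit above 10 N and contact force between the fingers and gun above 5 N and linear speed of gun below 0.02 m/s); the arm keeps its last pose, push and grip.
It fails at once if another thing on the bench is pushed more than 40 mm from its place (distance of any of driver, awl, spanner, bearing, tub, canister, hammer, tin from where it was at the start of the episode above 0.04 m).
It also fails if it takes over 42 s, if anything falls off the work surface, if the arm or the gripper's body presses on something with over 40 N, if the wrist force passes 120 N, or if a joint passes its speed limit or range.

## Robot

A 6-joint arm with a two-finger parallel gripper is mounted at the origin on the work surface. World frame = base frame: x ahead of the robot, y to its left, z up, the work surface at z = 0. Lengths are in m, angles in rad, forces in N, time in s.
With the tool pointing down it reaches from about 0.35 to 0.875 m from the base axis. Payload 4.2 kg.
Tool frame: the origin (TCP) lies midway between the tips of the shut fingers; the grasp point (between the pads) lies arm.grip_depth behind it (arm.grip_depth is the distance from the TCP to the grasp point, in m); z points along the fingers, y is the line along which they close (so a half turn about z gives the same grasp; the last joint's range is limited). The gripper opens to 87 mm and grips with 3 to 60 N. Pads are 19 mm wide; open, the fingers measure 117 mm over their backs; the gripper's body (75 mm by 190 mm) begins 51 mm behind the grasp point.
Start: joints at [-0.853, 0.385, 0.008, 0, -1.194, -0.259], TCP at [0.277, -0.56, 0.223] pointing down, gripper open.
Joint ranges: [-3.14, 3.14], [-1.21, 2.06], [-1.07, 1.41], [-3.16, 2.05], [-2.99, -0.16], [-3.1, 3.1]. Speed limits (rad/s): [2.79, 2.79, 3.14, 3.14, 3.14, 3.14].

## Interface

Orientations are given as a unit quaternion [w, x, y, z].
In Python, from cell import arm, imaging, spotter gives the robot as it stands.
- The arm moves only by the tool play_rows, never from a script. Its argument "moves" is a list of rows, each an object of numbers: "tx", "ty", "tz": the shift along the tool's x, y, z in units of 25 mm (1.0 is 25 mm); "rx", "ry", "rz": the turn, a rotation vector about the tool's x, y, z in units of 5 degrees (1.0 is 5 degrees); "gripper": the finger opening in mm, from 0 to 87. A call has 1 to 5 rows; each row is the pose to reach, as a shift and turn from the pose commanded when the call began, along the tool's axes at that moment; what a row does not reach only later rows make up. A row lasts 1/10 s, in which the tool goes at most 50 mm and 8.59 degrees, less where a joint would pass 70% of its speed; a pose out of reach is approached as far as the arm can. A call with a gripper value outside its range is refused whole. The fingers move at their own pace and stop on an object; "grip_force" is the grip in N (left out, the last holds). Time passes only in rows, so rows that repeat a pose let the fingers close. It gives the time, the measured TCP pose, the force, the opening and the grip force at its end, in the units of the state.
- arm.get_obs(): the state, without advancing time (a new reading comes with each control period).
- imaging.capture(name): name is "side" or "top" or "wrist"; returns a dict with "img" (384x512x3 uint8, red, green, blue), "camera_matrix" (3x3 intrinsics, pixels), "R" (3x3) and "t" (3): a world point X has camera coordinates R X + t. Camera axes: x right, y down, z forward; pixel columns grow to the right and rows downward; lengths in m; the calibration is good to about 2 mm. A picture is of the moment at which its call begins. There is no depth.
- arm.job_done(): hands the job in; it is judged then, once.
Trained networks look in a picture, given as the dict that the camera call returned (one of the last four; its "shot" number tells which), for a name from the list of things; names that differ only in an ending like _2 or _b are one class to them, and where a whole thing is asked for, a point or a joint stands for the part that bears it (a point fixed in the world has none). Each returns a list of dicts, best first, with "p" (0 to 1); they miss things now and then, are a little off and sometimes report something else, mostly with a low value. They report only what shows in the picture. A call takes as long as a camera call.
- spotter.find_in(picture, query): "xyz" ([x, y, z] in m, in world coordinates, good to about 4 mm: the middle of the surface that is visible of it).
- spotter.cut_out(picture, query): "mask" (384x512 bool, what is visible of it).
The state is a dict: "clock": time; "qpos": joint angles; "dq": joint speeds; "effort": joint torques, N m; "ee_pos": TCP position; "eef_rot": TCP orientation; "ft_force": force on the tool from outside, world axes, zero at the start; "torque": the same for the moment, N m; "gripper_width": finger opening in m; "gripper_force": force on a finger pad.
Only numpy, scipy, OpenCV 4.12 (cv2) and the standard library are available. Lean on these libraries where they do the work, as an engineer would, in place of code of your own. Each camera call takes 0.05 s, during which the arm holds its last target. There are 200 camera calls.

## Working session

There is one attempt and no reset: what is moved stays moved. The work goes in short steps, Python scripts to look and compute and a tool call to move; the robot and the scene stay as the last step left them, time stands still between calls to the robot, and variables do not carry over. Pictures are saved under pics/ and viewed, at most 10 in all, crops included, and the job is handed in when it is done.

Besides the shell and the picture viewer there is one more tool, called by a JSON object that holds its "method" and its "body". play_rows: Moves the arm, as the interface text tells. Its arguments: {"type":"object","properties":{"moves":{"type":"array","items":{"type":"object","properties":{"tx":{"type":"number"},"ty":{"type":"number"},"tz":{"type":"number"},"rx":{"type":"number"},"ry":{"type":"number"},"rz":{"type":"number"},"gripper":{"type":"number"}}}},"grip_force":{"type":"number"}},"required":["moves"]}

```bash
mkdir -p pics; ls; python3 - <<'E'
from cell import arm, imaging, spotter
import cv2,numpy as np
print(arm.grip_depth, arm.get_obs())
ims=[]
for n in ["side","top"]:
    p=imaging.capture(n); ims.append(p["img"])
    c=-p["R"].T@p["t"]; print(n,"cam",c.round(3))
    for q in ["gun_grip","gun_cap","nipple_left_tip","nipple_right_tip","pulley","rack","driver","awl","unit","canister","tub"]:
        print(q,[(np.round(d["xyz"],3).tolist(),round(d["p"],2)) for d in spotter.find_in(p,q)[:2]])
cv2.imwrite("pics/a.png",cv2.resize(cv2.cvtColor(np.vstack(ims),cv2.COLOR_RGB2BGR),None,fx=.78,fy=.78))
E
```

```text
pics
0.0187 {'clock': 0.0, 'qpos': array([-8.53409792e-01,  3.85589510e-01,  6.60765203e-03, -5.11492108e-04,
       -1.19396535e+00, -2.58592218e-01]), 'dq': array([ 4.61678123e-04, -1.35345199e-03,  1.39245667e-06, -9.02615688e-04,
        1.28745255e-04, -1.76210324e-04]), 'effort': array([ 1.02148857e-03, -3.90670288e+01,  1.87406176e+01,  4.21981439e+00,
        1.10276352e-02, -1.88205431e-04]), 'ee_pos': array([ 0.27654146, -0.55982001,  0.22143073]), 'eef_rot': array([-2.94265144e-04, -2.27298485e-01,  9.73824515e-01,  1.06135687e-03]), 'ft_force': array([0.56373146, 0.44626674, 0.06964486]), 'torque': array([-0.06800518, -0.04661129, -0.0647322 ]), 'gripper_force': 0.0, 'gripper_width': 0.08706891157092923}
side cam [ 0.277 -1.068  0.991]
gun_grip []
gun_cap [([0.487, -0.359, 0.14], 0.72)]
nipple_left_tip [([0.489, -0.355, 0.141], 0.24)]
nipple_right_tip []
pulley [([0.56, -0.136, 0.073], 0.93)]
rack [([0.476, -0.368, 0.066], 0.6), ([0.525, 0.025, 0.018], 0.18)]
driver [([0.562, -0.335, 0.125], 0.86), ([0.524, 0.026, 0.015], 0.4)]
awl [([0.414, -0.372, 0.126], 0.97)]
unit [([0.58, -0.057, 0.012], 0.82), ([0.558, -0.132, 0.073], 0.45)]
canister [([0.684, 0.358, 0.126], 0.9)]
tub [([0.735, -0.244, 0.061], 0.91)]
top cam [0.279 0.093 1.366]
gun_grip [([0.487, -0.336, 0.148], 0.81)]
gun_cap [([0.487, -0.329, 0.148], 0.69), ([0.565, -0.317, 0.141], 0.58)]
nipple_left_tip [([0.306, 0.291, 0.001], 0.61), ([0.414, -0.356, 0.132], 0.49)]
nipple_right_tip [([0.544, -0.063, 0.096], 0.42), ([0.486, -0.334, 0.146], 0.3)]
pulley [([0.552, -0.118, 0.082], 0.84), ([0.413, -0.357, 0.131], 0.38)]
rack [([0.482, -0.327, 0.069], 0.89)]
driver [([0.562, -0.313, 0.142], 0.68), ([0.489, -0.336, 0.147], 0.61)]
awl [([0.413, -0.358, 0.129], 0.5)]
unit [([0.573, 0.032, 0.014], 0.95)]
canister [([0.675, 0.374, 0.169], 0.76)]
tub [([0.733, -0.213, 0.086], 0.77)]
```

View pics/a.png

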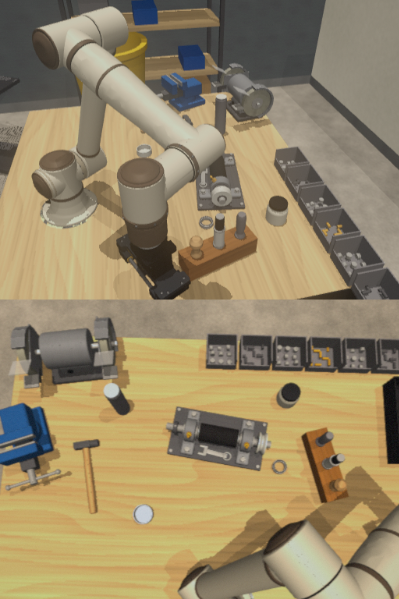

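The gun is the middle tool (composite ~(336,460)), and the pulley is at the right end of the unit (~(263,443)). So the right nipple is the one to grease.

```bash
cat > h.py <<'E'
from cell import arm, imaging, spotter
import cv2,numpy as np
from scipy.spatial.transform import Rotation as Ro
def ray(p,u,v):
    d=p["R"].T@np.linalg.inv(p["camera_matrix"])@[u,v,1.]
    return -p["R"].T@p["t"], d/np.linalg.norm(d)
def atz(p,u,v,z):
    c,d=ray(p,u,v); return c+d*(z-c[2])/d[2]
def tri(rs):
    A=sum(np.eye(3)-np.outer(d,d) for c,d in rs); b=sum((np.eye(3)-np.outer(d,d))@c for c,d in rs)
    X=np.linalg.solve(A,b); return X,[np.linalg.norm(np.cross(X-c,d)) for c,d in rs]
def proj(p,X):
    x=p["camera_matrix"]@(p["R"]@np.asarray(X)+p["t"]); return x[:2]/x[2]
def pose():
    o=arm.get_obs(); q=o["eef_rot"]; return o["ee_pos"],Ro.from_quat([q[1],q[2],q[3],q[0]]).as_matrix()
def rel(T,Rt):
    "row numbers taking the present pose to tcp T, rotation Rt"
    P,R=pose(); return (R.T@(T-P)/.025).round(3),(Ro.from_matrix(R.T@Rt).as_rotvec(degrees=True)/5).round(3)
def save(img,name,s): cv2.imwrite("pics/"+name,cv2.resize(cv2.cvtColor(img,cv2.COLOR_RGB2BGR),None,fx=s,fy=s,interpolation=cv2.INTER_CUBIC))
E
python3 - <<'E'
from h import *
t=imaging.capture("top"); s=imaging.capture("side"); w=imaging.capture("wrist")
P,R=pose()
print("wrist cam in tool",R.T@(-w["R"].T@w["t"]-P), "\n",(w["R"]@R).round(3), w["camera_matrix"].round(0).tolist(), t["camera_matrix"][0,0])
a=cv2.resize(t["img"][120:270,200:460],None,fx=3,fy=3,interpolation=cv2.INTER_CUBIC)
save(t["img"][120:270,200:460],"top1.png",3)
save(s["img"][170:370,220:350],"side1.png",3)
np.savez("cams.npz",**{f"{n}{k}":p[k] for n,p in (("t",t),("s",s)) for k in("camera_matrix","R","t")})
for n,p in (("t",t),("s",s)):
    for z in (0.196,0.066): print(n,z,proj(p,[0.487,-0.347,z]).round(1))
E
```

```text
wrist cam in tool [ 0.07549665 -0.00101046 -0.16210169] 
 [[-0.001  1.     0.   ]
 [-0.962 -0.001 -0.273]
 [-0.273 -0.001  0.962]] [[302.0, 0.0, 254.0], [0.0, 302.0, 193.0], [0.0, 0.0, 1.0]] 491.27838846001475
t 0.196 [437.4 204.4]
t 0.066 [419.5 212.4]
s 0.196 [279.6 277.6]
s 0.066 [278.1 314.1]
```

View pics/top1.png

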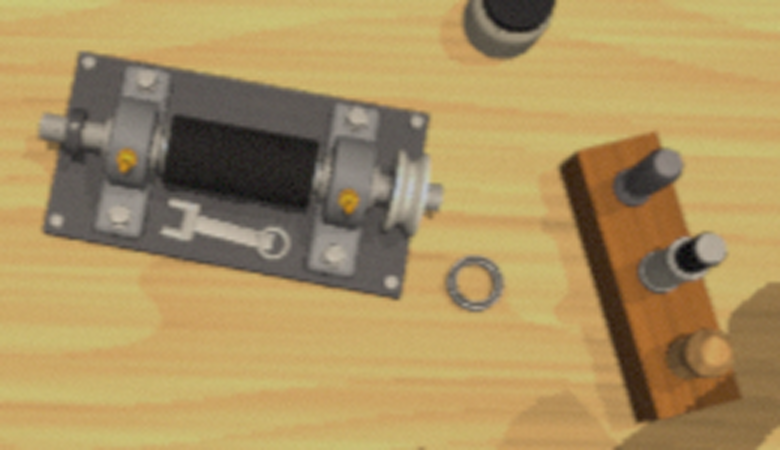

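View pics/side1.png

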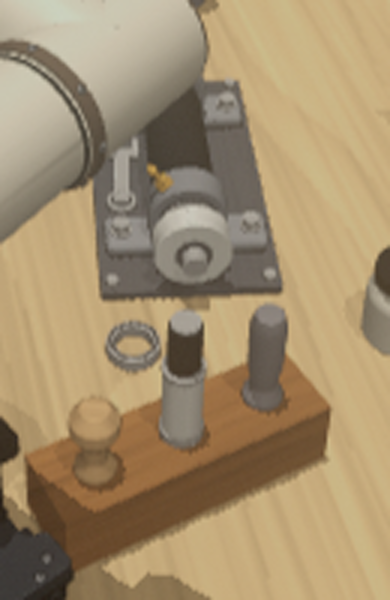

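Top crop: right nipple head at ~(348,204), pulley at (405,193), gun tail disc at (711,247), and plate corners at (82,53), (428,113), (400,298) and (44,235). Side crop: gun tail at (186,320), right nipple tip at ~(150,168). The gun sits between the awl and the screwdriver.

```bash
python3 - <<'E'
from h import *
z=np.load("cams.npz"); t,s=({k:z[n+k] for k in("camera_matrix","R","t")} for n in "ts")
T=lambda x,y:(200+x/3-.33,120+y/3-.33); S=lambda x,y:(220+x/3-.33,170+y/3-.33)
print("tail",tri([ray(t,*T(711,247)),ray(s,*S(186,320))]), atz(t,*T(711,247),.196),atz(s,*S(186,320),.196))
print("nip",tri([ray(t,*T(348,206)),ray(s,*S(150,168))]),atz(t,*T(348,206),.112),atz(s,*S(150,168),.112))
C=[atz(t,*T(*c),.012)[:2] for c in((82,53),(428,113),(400,298),(44,235))]
m=np.mean(C,0); y=(C[0]+C[3]-C[1]-C[2]); x=C[0]+C[1]-C[2]-C[3]
print(C,m,np.linalg.norm(y)/2,np.linalg.norm(x)/2,np.degrees([np.arctan2(-y[0],y[1]),np.arctan2(x[1],x[0])]))
for z0,pts in((.166,(664,163)),(.138,(711,353))): print(atz(t,*T(*pts),z0))
K=[atz(t,*T(*c),.066)[:2] for c in((560,163),(656,133),(740,397),(637,422))]
print("rack",np.mean(K,0),K)
# approach poses: above gun, fingers close along rack y
a=np.arctan2(*(np.array(K[1])+K[0]-K[2]-K[3])[::-1]); print(np.degrees(a))
th=np.radians(10)
P,R=pose(); print(P,R.round(3))
E
```

```text
tail (array([ 0.49253104, -0.34503872,  0.19689838]), [np.float64(0.00016690530195219574), np.float64(0.00016690530195204146)]) [ 0.4928646  -0.34539974  0.196     ] [ 0.49260262 -0.34424046  0.196     ]
nip (array([ 0.53421028, -0.06277796,  0.10935338]), [np.float64(0.0015401425448921763), np.float64(0.0015401425448918207)]) [ 0.53523768 -0.06259018  0.112     ] [ 0.5318465  -0.06605818  0.112     ]
[array([0.69741548, 0.18000412]), array([ 0.64798571, -0.1505627 ]), array([ 0.47011073, -0.12368815]), array([0.51979502, 0.20852478])] [0.58382673 0.02856951] 0.33507483645827707 0.1798927666677689 [-8.50515429 -8.85690786]
[ 0.5686329  -0.32020102  0.166     ]
[ 0.41346499 -0.3634411   0.138     ]
rack [ 0.48819313 -0.33639685] [array([ 0.59000639, -0.26028071]), array([ 0.62061121, -0.34837529]), array([ 0.38328567, -0.41419359]), array([ 0.35886926, -0.32273779])]
15.313481965273173
[ 0.27678443 -0.56033277  0.22254311] [[-0.897 -0.443 -0.   ]
 [-0.443  0.897  0.   ]
 [ 0.     0.    -1.   ]]
```

{"method": "play_rows", "body": {"moves": [{"tx": -2, "ty": 0.7, "tz": -0.8, "rz": 0.5, "gripper": 70}, {"tx": -3.8, "ty": 1.3, "tz": -1.5, "rz": 1}, {"tx": -5.6, "ty": 1.9, "tz": -1.5, "rz": 1.5}, {"tx": -7.4, "ty": 2.5, "tz": -1.5, "rz": 2.1}, {"tx": -9, "ty": 3.05, "tz": -1.5, "rz": 2.1}]}}

```text
invalid input at $.moves[0]: expected keys tx, ty, tz, rx, ry, rz, gripper
```

```bash
python3 - <<'E'
from h import *
P,R=pose(); print(P,R.round(3))
a=np.radians(15.3); y=np.array([-np.sin(a),np.cos(a),0]); zz=np.array([0,0,-1.]); 
Rt=np.c_[np.cross(y,zz),y,zz]
print(rel(np.array([.4927,-.345,.255]),Rt))
w=imaging.capture("wrist"); save(w["img"],"w1.png",1.5)
for n in("gun_grip","nipple_right_tip"): print(n,[(np.round(d["xyz"],3).tolist(),round(d["p"],2)) for d in spotter.find_in(w,n)[:2]])
print(proj(w,[.4927,-.345,.196]),proj(w,[.532,-.064,.112]))
np.savez("w1.npz",**{k:w[k] for k in("camera_matrix","R","t")})
E
```

```text
[ 0.27678443 -0.56033277  0.22254311] [[-0.897 -0.443 -0.   ]
 [-0.443  0.897  0.   ]
 [ 0.     0.    -1.   ]]
(array([-11.558,   3.898,  -1.298]), array([ 0.   , -0.   ,  2.197]))
gun_grip []
nipple_right_tip []
[360.11783492 514.82841268] [502.55687081 513.48568928]
```

View pics/w1.png

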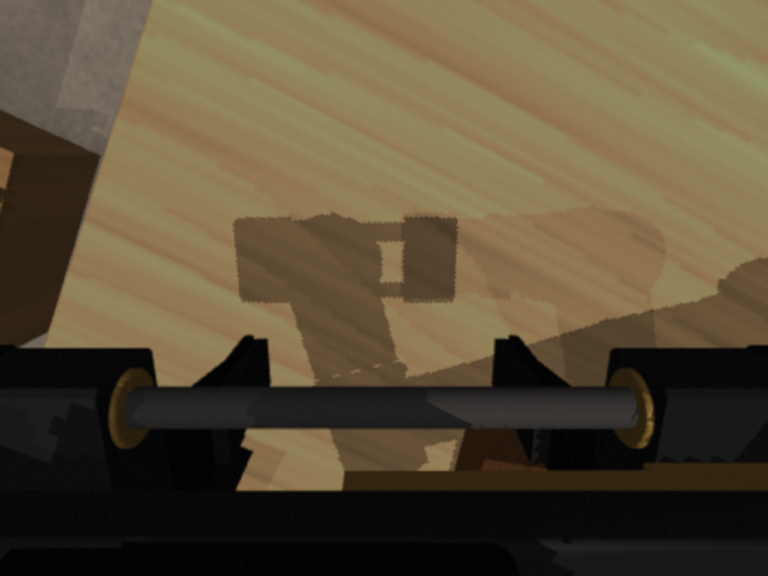

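The wrist view shows only bare bench and the fingers (tips at rows ~340). Moving with all keys filled in this time.

{"method": "play_rows", "body": {"moves": [{"tx": -2, "ty": 0.7, "tz": -0.8, "rx": 0, "ry": 0, "rz": 0.5, "gripper": 70}, {"tx": -3.8, "ty": 1.3, "tz": -1.5, "rx": 0, "ry": 0, "rz": 1, "gripper": 70}, {"tx": -5.6, "ty": 1.9, "tz": -1.5, "rx": 0, "ry": 0, "rz": 1.5, "gripper": 70}, {"tx": -7.4, "ty": 2.5, "tz": -1.5, "rx": 0, "ry": 0, "rz": 2.2, "gripper": 70}, {"tx": -9, "ty": 3.05, "tz": -1.5, "rx": 0, "ry": 0, "rz": 2.2, "gripper": 70}]}}

```text
clock: 2.0
ee_pos: [0.4462, -0.3906, 0.2606]
eef_rot: [0.001, -0.133, 0.991, -0.0]
ft_force: [-0.2, -0.7, 0.5]
gripper_width: 0.0705
gripper_force: 0.0
```

```bash
cat >> h.py <<'E'
def Rgrasp(deg=15.3):
    a=np.radians(deg); y=np.array([-np.sin(a),np.cos(a),0]); z=np.array([0,0,-1.])
    return np.c_[np.cross(y,z),y,z]
E
python3 - <<'E'
from h import *
print(pose()[0],rel(np.array([.4927,-.345,.255]),Rgrasp()))
w=imaging.capture("wrist"); 
for n in("gun_grip","driver","awl"): print(n,[(np.round(d["xyz"],3).tolist(),round(d["p"],2)) for d in spotter.find_in(w,n)[:2]])
E
```

```text
[ 0.44623136 -0.39058891  0.26057903] (array([-2.273,  1.27 ,  0.224]), array([-0.008,  0.011, -0.008]))
gun_grip [([0.478, -0.353, 0.147], 0.59)]
driver [([0.559, -0.328, 0.14], 0.57)]
awl [([0.412, -0.371, 0.133], 0.75)]
```

{"method": "play_rows", "body": {"moves": [{"tx": -1.2, "ty": 0.65, "tz": 0, "rx": 0, "ry": 0, "rz": 0, "gripper": 70}, {"tx": -2.27, "ty": 1.27, "tz": 0, "rx": 0, "ry": 0, "rz": 0, "gripper": 70}, {"tx": -2.27, "ty": 1.27, "tz": 0.6, "rx": 0, "ry": 0, "rz": 0, "gripper": 70}, {"tx": -2.27, "ty": 1.27, "tz": 0.6, "rx": 0, "ry": 0, "rz": 0, "gripper": 70}, {"tx": -2.27, "ty": 1.27, "tz": 0.6, "rx": 0, "ry": 0, "rz": 0, "gripper": 70}]}}

```text
clock: 2.7
ee_pos: [0.4902, -0.3478, 0.245]
eef_rot: [-0.001, -0.132, 0.991, 0.0]
ft_force: [0.2, -0.3, -0.0]
gripper_width: 0.07
gripper_force: 0.0
```

```bash
python3 - <<'E'
from h import *
print(pose()[0],rel(np.array([.4927,-.345,.150]),Rgrasp()))
w=imaging.capture("wrist"); save(w["img"],"w2.png",1.5)
m=spotter.cut_out(w,"gun_grip")
for d in m[:2]:
    v,u=np.nonzero(d["mask"]); print(d["p"],u.min(),u.max(),v.min(),v.max())
for z in(.196,.146,.066): print(z,proj(w,[.4927,-.345,z]).round(1))
E
```

```text
[ 0.49018482 -0.34778207  0.24499002] (array([-0.13 ,  0.08 ,  3.799]), array([ 0.002, -0.012, -0.02 ]))
0.65 237 276 162 230
0.196 [258.1 217.3]
0.146 [257.3 197.9]
0.066 [256.6 178.1]
```

View pics/w2.png

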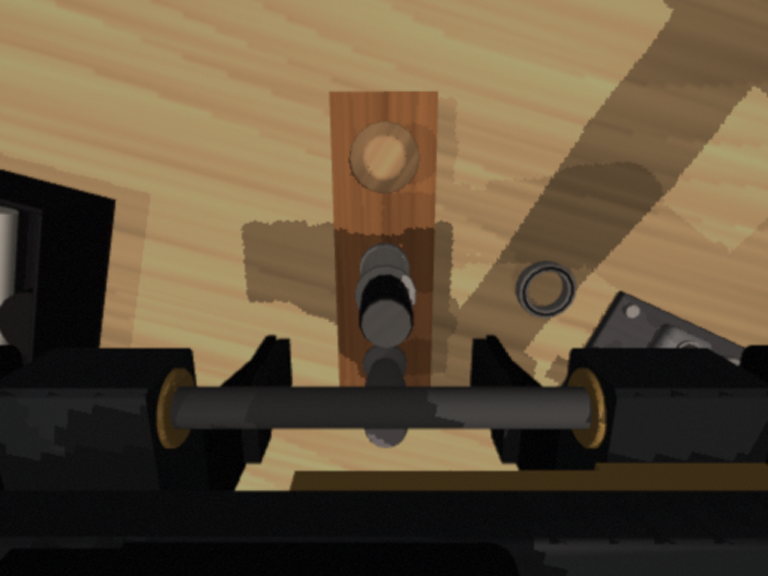

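The gun tail is at (386,323), within 2 px of the prediction, and the row of tools is aligned with tool x. Descending to grasp.

{"method": "play_rows", "body": {"moves": [{"tx": -0.09, "ty": 0.06, "tz": 1.2, "rx": 0, "ry": 0, "rz": 0, "gripper": 70}, {"tx": -0.09, "ty": 0.06, "tz": 2.4, "rx": 0, "ry": 0, "rz": 0, "gripper": 70}, {"tx": -0.09, "ty": 0.06, "tz": 3.4, "rx": 0, "ry": 0, "rz": 0, "gripper": 60}, {"tx": -0.09, "ty": 0.06, "tz": 3.8, "rx": 0, "ry": 0, "rz": 0, "gripper": 50}, {"tx": -0.09, "ty": 0.06, "tz": 3.8, "rx": 0, "ry": 0, "rz": 0, "gripper": 40}]}}

```text
clock: 3.3
ee_pos: [0.4921, -0.345, 0.1492]
eef_rot: [-0.001, -0.133, 0.991, 0.0]
ft_force: [0.5, 1.1, 0.5]
gripper_width: 0.0534
gripper_force: 0.0
```

{"method": "play_rows", "body": {"grip_force": 60, "moves": [{"tx": 0, "ty": 0, "tz": 0, "rx": 0, "ry": 0, "rz": 0, "gripper": 30}, {"tx": 0, "ty": 0, "tz": 0, "rx": 0, "ry": 0, "rz": 0, "gripper": 15}, {"tx": 0, "ty": 0, "tz": 0, "rx": 0, "ry": 0, "rz": 0, "gripper": 0}, {"tx": 0, "ty": 0, "tz": 0, "rx": 0, "ry": 0, "rz": 0, "gripper": 0}, {"tx": 0, "ty": 0, "tz": 0, "rx": 0, "ry": 0, "rz": 0, "gripper": 0}]}}

```text
clock: 3.8
ee_pos: [0.4934, -0.3446, 0.1514]
eef_rot: [0.001, -0.133, 0.991, -0.0]
ft_force: [0.6, 1.2, 5.8]
gripper_width: 0.027
gripper_force: 60.0
```

{"method": "play_rows", "body": {"moves": [{"tx": 0, "ty": 0, "tz": -0.8, "rx": 0, "ry": 0, "rz": 0, "gripper": 0}, {"tx": 0, "ty": 0, "tz": -2, "rx": 0, "ry": 0, "rz": 0, "gripper": 0}, {"tx": 0, "ty": 0, "tz": -3.6, "rx": 0, "ry": 0, "rz": 0, "gripper": 0}, {"tx": 0, "ty": 0, "tz": -5.2, "rx": 0, "ry": 0, "rz": 0, "gripper": 0}, {"tx": 0, "ty": 0, "tz": -6.4, "rx": 0, "ry": 0, "rz": 0, "gripper": 0}]}}

```text
clock: 4.3
ee_pos: [0.4928, -0.3446, 0.3114]
eef_rot: [0.0, -0.133, 0.991, 0.0]
ft_force: [1.3, -0.8, -3.6]
gripper_width: 0.0268
gripper_force: 60.0
```

```bash
cat >> h.py <<'E'
NIP=np.array([.532,-.064,.112]); YAW=np.radians(-8.7)
ux=np.array([np.cos(YAW),np.sin(YAW),0]); uy=np.array([-np.sin(YAW),np.cos(YAW),0])
ax=-np.sin(np.radians(35))*ux+np.array([0,0,np.cos(np.radians(35))])
Rins=np.c_[np.cross(uy,-ax),uy,-ax]
L=.165-.0187   # mouth to TCP along gun
E
python3 - <<'E'
from h import *
print(arm.get_obs()["qpos"],pose()[0])
T=NIP+ax*(L+.08); print(T,rel(T,Rins)); 
P,R=pose(); print(Ro.from_matrix(R.T@Rins).as_rotvec(degrees=True))
w=imaging.capture("wrist")
d=spotter.find_in(w,"gun_mouth")[:2]; print(d)
print(proj(w,P+R@[0,0,L]))
E
```

```text
[-3.41430714e-01  2.98305232e-01  1.01050161e-01 -2.63329481e-04
 -1.37304835e+00 -9.62598890e-01] [ 0.4928403  -0.34463483  0.31138484]
[ 0.40369315 -0.04436629  0.29737411] (array([ 0.275, 12.526,  0.559]), array([ 1.465, -6.89 ,  4.645]))
[  7.32580971 -34.44915574  23.22543729]
[{'xyz': [0.529, -0.1308, 0.0528], 'p': 0.62}]
[254.9285337  181.99925362]
```

{"method": "play_rows", "body": {"moves": [{"tx": 0, "ty": 1, "tz": -0.4, "rx": 0.1, "ry": -0.5, "rz": 0.3, "gripper": 0}, {"tx": 0, "ty": 2.6, "tz": -0.4, "rx": 0.3, "ry": -1.5, "rz": 1.0, "gripper": 0}, {"tx": 0.1, "ty": 4.3, "tz": -0.3, "rx": 0.55, "ry": -2.6, "rz": 1.7, "gripper": 0}, {"tx": 0.2, "ty": 6, "tz": 0, "rx": 0.8, "ry": -3.7, "rz": 2.5, "gripper": 0}, {"tx": 0.2, "ty": 7.7, "tz": 0.2, "rx": 1.05, "ry": -4.8, "rz": 3.2, "gripper": 0}]}}

```text
clock: 4.9
ee_pos: [0.4353, -0.1633, 0.3018]
eef_rot: [0.205, 0.008, 0.979, -0.017]
ft_force: [-0.1, 0.3, -4.5]
gripper_width: 0.0268
gripper_force: 60.0
```

```bash
python3 - <<'E'
from h import *
print(rel(NIP+ax*(L+.08),Rins))
E
```

```text
(array([ 1.273,  4.732, -0.515]), array([ 0.432, -2.245,  1.458]))
```

{"method": "play_rows", "body": {"moves": [{"tx": 0.4, "ty": 1.6, "tz": -0.2, "rx": 0.15, "ry": -0.75, "rz": 0.5, "gripper": 0}, {"tx": 0.85, "ty": 3.2, "tz": -0.35, "rx": 0.3, "ry": -1.5, "rz": 1, "gripper": 0}, {"tx": 1.27, "ty": 4.4, "tz": -0.5, "rx": 0.43, "ry": -2.25, "rz": 1.46, "gripper": 0}, {"tx": 1.27, "ty": 4.73, "tz": -0.5, "rx": 0.43, "ry": -2.25, "rz": 1.46, "gripper": 0}, {"tx": 1.27, "ty": 4.73, "tz": -0.5, "rx": 0.43, "ry": -2.25, "rz": 1.46, "gripper": 0}]}}

```text
clock: 5.4
ee_pos: [0.4037, -0.0457, 0.2961]
eef_rot: [0.299, 0.069, 0.951, -0.024]
ft_force: [-0.2, -0.7, -4.7]
gripper_width: 0.0267
gripper_force: 60.0
```

```bash
python3 - <<'E'
from h import *
P,R=pose(); print(P,rel(NIP+ax*(L+.08),Rins))
w=imaging.capture("wrist"); save(w["img"][90:290,130:390],"w3.png",3)
for n in ["nipple_right_tip","gun_mouth","pulley"]: print(n,[(np.round(d["xyz"],4).tolist(),round(d["p"],2)) for d in spotter.find_in(w,n)[:2]])
print("mouth exp",proj(w,P+R@[0,0,L]),P+R@[0,0,L],"nip exp",proj(w,NIP),"base",proj(w,NIP-ax*.022))
np.savez("w3.npz",P=P,Rt=R,**{k:w[k] for k in("camera_matrix","R","t")})
E
```

```text
[ 0.40368927 -0.04568552  0.29612569] (array([-0.023,  0.052, -0.045]), array([-0.013, -0.011,  0.078]))
nipple_right_tip [([0.5398, -0.0633, 0.0959], 0.56)]
gun_mouth [([0.4767, -0.0565, 0.176], 0.7)]
pulley [([0.5335, -0.1138, 0.0757], 0.92)]
mouth exp [255.16942087 181.53022747] [ 0.48650102 -0.05852231  0.17620438] nip exp [256.13398113 167.797848  ] base [256.04245837 164.72501218]
```

View pics/w3.png

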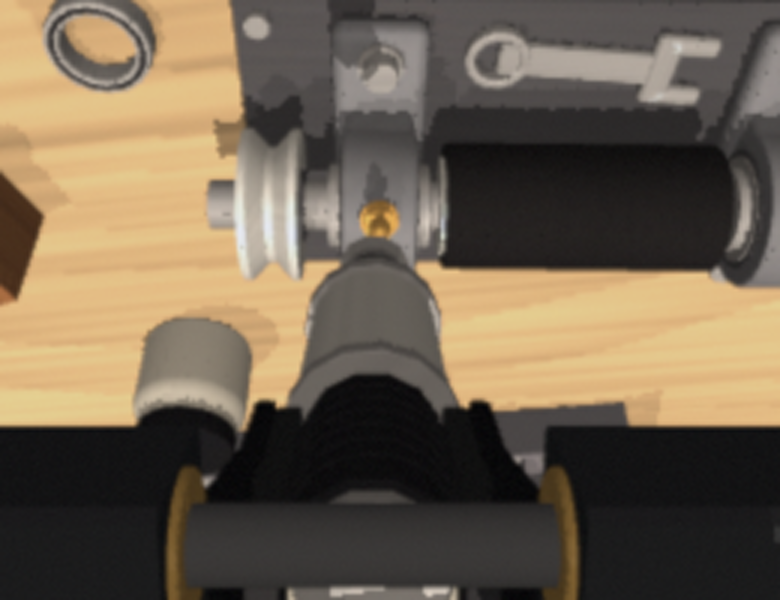

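The wrist crop shows the nipple at ~(378,218), with its crown just above the coupler mouth rim (x 345–412, top edge ~y 238). They are aligned to within a few mm. Advancing to a 30 mm gap, then a closer look.

{"method": "play_rows", "body": {"moves": [{"tx": 0.06, "ty": 0.03, "tz": 0.6, "rx": 0, "ry": 0, "rz": 0, "gripper": 0}, {"tx": 0.06, "ty": 0.03, "tz": 1.3, "rx": 0, "ry": 0, "rz": 0, "gripper": 0}, {"tx": 0.06, "ty": 0.03, "tz": 1.95, "rx": 0, "ry": 0, "rz": 0, "gripper": 0}, {"tx": 0.06, "ty": 0.03, "tz": 1.95, "rx": 0, "ry": 0, "rz": 0, "gripper": 0}, {"tx": 0.06, "ty": 0.03, "tz": 1.95, "rx": 0, "ry": 0, "rz": 0, "gripper": 0}]}}

```text
clock: 6.1
ee_pos: [0.4331, -0.0504, 0.2588]
eef_rot: [0.3, 0.071, 0.951, -0.025]
ft_force: [-0.1, 0.4, -4.3]
gripper_width: 0.0269
gripper_force: 60.0
```

```bash
python3 - <<'E'
from h import *
P,R=pose(); N2=NIP+.002*R[:,0]; print(P,rel(N2+ax*(L+.03),Rins), "mouth-nip in tool (mm)",(R.T@(P+R@[0,0,L]-N2)*1000).round(1))
w=imaging.capture("wrist"); s=imaging.capture("side"); t=imaging.capture("top")
M=P+R@[0,0,L]
f=lambda i,c,k: cv2.resize(i[int(c[1])-k:int(c[1])+k,int(c[0])-k:int(c[0])+k],(390,390),interpolation=cv2.INTER_CUBIC)
ims=[]
for n,p,k in(("w",w,35),("s",s,30)):
    c=proj(p,N2); ims.append(f(p["img"],c,k))
    print(n,"crop origin",int(c[0])-k,int(c[1])-k,"scale",195/k,"mouth",proj(p,M),"nip",c,"hexbase",proj(p,N2-ax*.022))
for n,p in(("s",s),("w",w),("t",t)): print(n,[(q,[(np.round(d["xyz"],4).tolist(),round(d["p"],2)) for d in spotter.find_in(p,q)[:1]]) for q in("gun_mouth","nipple_right_tip")])
save(np.hstack(ims),"ws4.png",1)
E
```

```text
[ 0.43310324 -0.05037405  0.25878249] (array([0.177, 0.06 , 0.047]), array([-0.028,  0.014,  0.044])) mouth-nip in tool (mm) [ -4.6  -1.9 -31.2]
w crop origin 221 136 scale 5.571428571428571 mouth [255.16565122 181.54084906] nip [256.75778643 171.16557769] hexbase [256.64325251 167.46335412]
s crop origin 238 195 scale 6.5 mouth [264.334787   218.68567988] nip [268.99439836 225.53944402] hexbase [273.15170857 230.03546451]
s [('gun_mouth', []), ('nipple_right_tip', [([0.5391, -0.0662, 0.0961], 0.6)])]
w [('gun_mouth', [([0.5041, -0.0652, 0.1364], 0.62)]), ('nipple_right_tip', [([0.4798, -0.1898, 0.0151], 0.7)])]
t [('gun_mouth', []), ('nipple_right_tip', [])]
```

View pics/ws4.png

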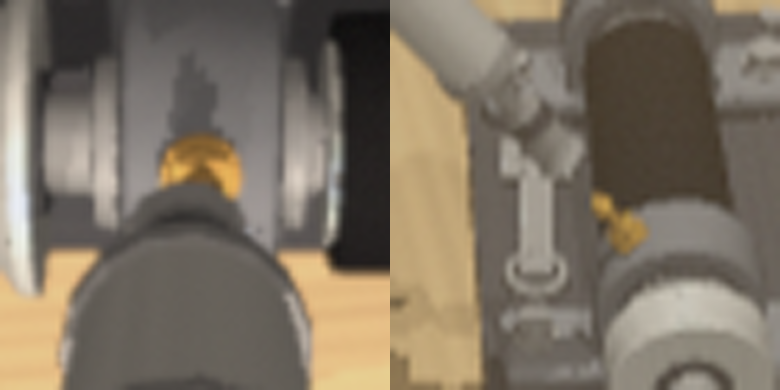

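Side crop: crown at (597,201) and hexagon at (628,232), about 1 px from the model. The wrist view agrees too (hexagon centre at (200,170)). Correcting the lateral offset, then letting it settle.

{"method": "play_rows", "body": {"moves": [{"tx": 0.1, "ty": 0.06, "tz": 0.1, "rx": 0, "ry": 0, "rz": 0, "gripper": 0}, {"tx": 0.18, "ty": 0.06, "tz": 0.2, "rx": 0, "ry": 0, "rz": 0, "gripper": 0}, {"tx": 0.18, "ty": 0.06, "tz": 0.3, "rx": 0, "ry": 0, "rz": 0, "gripper": 0}, {"tx": 0.18, "ty": 0.06, "tz": 0.4, "rx": 0, "ry": 0, "rz": 0, "gripper": 0}, {"tx": 0.18, "ty": 0.06, "tz": 0.4, "rx": 0, "ry": 0, "rz": 0, "gripper": 0}]}}

```text
clock: 7.05
ee_pos: [0.4356, -0.0483, 0.2484]
eef_rot: [0.301, 0.07, 0.951, -0.024]
ft_force: [-0.2, -0.1, -3.9]
gripper_width: 0.0268
gripper_force: 60.0
```

```bash
cat > st.py <<'E'
from h import *
N2=np.array([.5304,-.0638,.1109])
for i in range(3):
    P,R=pose(); o=arm.get_obs()
    print("mouth-nip in tool (mm)",(R.T@(P+R@[0,0,L]-N2)*1000).round(1),"rot",rel(P,Rins)[1],"F tool",(R.T@o["ft_force"]).round(1),o["clock"])
    if i<2: imaging.capture("wrist")
E
python3 st.py
```

```text
mouth-nip in tool (mm) [ -0.6   0.9 -21.4] rot [-0.005  0.033  0.061] F tool [ 2.4 -0.1  3. ] 7.05
mouth-nip in tool (mm) [ -0.8   1.  -21.6] rot [-0.004  0.036  0.06 ] F tool [2.3 0.4 2.9] 7.1
mouth-nip in tool (mm) [ -1.    1.1 -21.7] rot [-0.001  0.04   0.059] F tool [ 2.4 -0.7  3.6] 7.15
```

{"method": "play_rows", "body": {"moves": [{"tx": 0.03, "ty": -0.04, "tz": 0.25, "rx": 0, "ry": 0, "rz": 0, "gripper": 0}, {"tx": 0.03, "ty": -0.04, "tz": 0.5, "rx": 0, "ry": 0, "rz": 0, "gripper": 0}, {"tx": 0.03, "ty": -0.04, "tz": 0.75, "rx": 0, "ry": 0, "rz": 0, "gripper": 0}, {"tx": 0.03, "ty": -0.04, "tz": 1.0, "rx": 0, "ry": 0, "rz": 0, "gripper": 0}, {"tx": 0.03, "ty": -0.04, "tz": 1.15, "rx": 0, "ry": 0, "rz": 0, "gripper": 0}]}}

```text
clock: 7.65
ee_pos: [0.4529, -0.052, 0.2286]
eef_rot: [0.299, 0.07, 0.951, -0.023]
ft_force: [-0.2, 0.0, -4.0]
gripper_width: 0.0268
gripper_force: 60.0
```

```bash
python3 st.py; python3 - <<'E'
from h import *
w=imaging.capture("wrist"); s=imaging.capture("side")
ims=[cv2.resize(p["img"][b:b+70,a:a+70],(390,390),interpolation=cv2.INTER_CUBIC) for p,a,b in((w,221,136),(s,235,190))]
save(np.hstack(ims),"ws5.png",1)
E
```

```text
mouth-nip in tool (mm) [-3.2  0.   4.9] rot [ 0.01  -0.012  0.061] F tool [2.4 0.  3.2] 7.65
mouth-nip in tool (mm) [-3.1  0.1  5.1] rot [ 0.01  -0.016  0.062] F tool [2.1 0.3 3.3] 7.7
mouth-nip in tool (mm) [-3.   0.   4.9] rot [ 0.009 -0.014  0.06 ] F tool [1.5 0.4 3.7] 7.75
```

View pics/ws5.png

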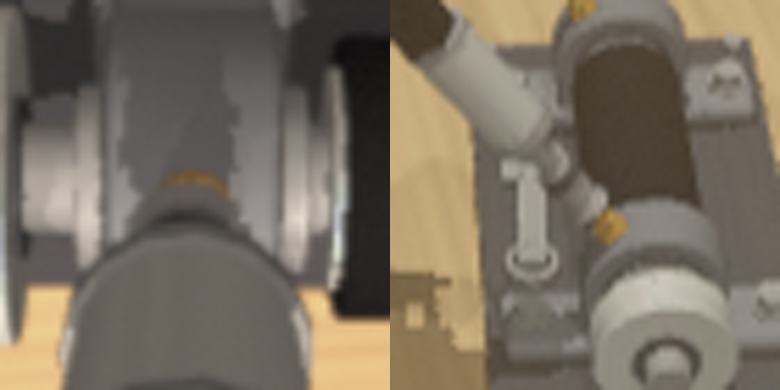

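The wrist crop shows only the hexagon's rim (195,180) above the mouth. The side view shows the coupler in line with and over the crown, hexagon at (610,225). No contact force yet. Continuing with a small tool-x correction.

{"method": "play_rows", "body": {"moves": [{"tx": 0.06, "ty": 0, "tz": 0.05, "rx": 0, "ry": 0, "rz": 0, "gripper": 0}, {"tx": 0.11, "ty": 0, "tz": 0.1, "rx": 0, "ry": 0, "rz": 0, "gripper": 0}, {"tx": 0.11, "ty": 0, "tz": 0.2, "rx": 0, "ry": 0, "rz": 0, "gripper": 0}, {"tx": 0.11, "ty": 0, "tz": 0.3, "rx": 0, "ry": 0, "rz": 0, "gripper": 0}, {"tx": 0.11, "ty": 0, "tz": 0.3, "rx": 0, "ry": 0, "rz": 0, "gripper": 0}]}}

```text
clock: 8.35
ee_pos: [0.4562, -0.0522, 0.2249]
eef_rot: [0.297, 0.069, 0.952, -0.022]
ft_force: [-0.5, 1.5, -3.8]
gripper_width: 0.0266
gripper_force: 60.0
```

```bash
python3 st.py
```

```text
mouth-nip in tool (mm) [-3.1  0.7  9.8] rot [ 0.036 -0.067  0.067] F tool [2.8 1.4 2.7] 8.35
mouth-nip in tool (mm) [-3.1  0.6  9.8] rot [ 0.035 -0.067  0.065] F tool [3.3 1.4 4. ] 8.4
mouth-nip in tool (mm) [-3.1  0.6  9.7] rot [ 0.034 -0.066  0.064] F tool [3.4 1.8 2. ] 8.45
```

{"method": "play_rows", "body": {"moves": [{"tx": 0, "ty": 0, "tz": 0.1, "rx": 0, "ry": 0, "rz": 0, "gripper": 0}, {"tx": 0, "ty": 0, "tz": 0.2, "rx": 0, "ry": 0, "rz": 0, "gripper": 0}, {"tx": 0, "ty": 0, "tz": 0.3, "rx": 0, "ry": 0, "rz": 0, "gripper": 0}, {"tx": 0, "ty": 0, "tz": 0.4, "rx": 0, "ry": 0, "rz": 0, "gripper": 0}, {"tx": 0, "ty": 0, "tz": 0.4, "rx": 0, "ry": 0, "rz": 0, "gripper": 0}]}}

```text
clock: 8.95
ee_pos: [0.4625, -0.0538, 0.2191]
eef_rot: [0.294, 0.069, 0.953, -0.022]
ft_force: [1.5, 1.5, -9.6]
gripper_width: 0.027
gripper_force: 60.0
```

```bash
python3 st.py
```

```text
mouth-nip in tool (mm) [-4.2 -0.1 18.2] rot [ 0.03  -0.146  0.064] F tool [4.4 1.8 8.7] 8.95
mouth-nip in tool (mm) [-4.1 -0.1 18.2] rot [ 0.029 -0.147  0.063] F tool [ 4.4  2.5 10.2] 9.0
mouth-nip in tool (mm) [-4.1 -0.2 18.2] rot [ 0.028 -0.148  0.063] F tool [ 4.5  2.7 11.6] 9.05
```

{"method": "play_rows", "body": {"moves": [{"tx": 0, "ty": 0, "tz": 0.12, "rx": 0, "ry": 0, "rz": 0, "gripper": 0}, {"tx": 0, "ty": 0, "tz": 0.24, "rx": 0, "ry": 0, "rz": 0, "gripper": 0}, {"tx": 0, "ty": 0, "tz": 0.36, "rx": 0, "ry": 0, "rz": 0, "gripper": 0}, {"tx": 0, "ty": 0, "tz": 0.36, "rx": 0, "ry": 0, "rz": 0, "gripper": 0}, {"tx": 0, "ty": 0, "tz": 0.36, "rx": 0, "ry": 0, "rz": 0, "gripper": 0}]}}

```text
clock: 9.55
ee_pos: [0.4674, -0.0541, 0.2188]
eef_rot: [0.295, 0.07, 0.953, -0.022]
ft_force: [-12.0, 3.9, 6.5]
gripper_width: 0.0269
gripper_force: 60.0
```

```bash
python3 st.py
```

```text
mouth-nip in tool (mm) [-8.3  0.2 21.2] rot [ 0.019 -0.126  0.062] F tool [  6.6   2.1 -12.4] 9.55
mouth-nip in tool (mm) [-8.3  0.2 21.2] rot [ 0.018 -0.126  0.062] F tool [  6.8  -0.  -12.3] 9.6
mouth-nip in tool (mm) [-8.4  0.2 21.2] rot [ 0.019 -0.124  0.062] F tool [  5.5   1.6 -11.4] 9.65
```

{"method": "play_rows", "body": {"moves": [{"tx": 0.08, "ty": 0, "tz": 0.08, "rx": 0, "ry": 0, "rz": 0, "gripper": 0}, {"tx": 0.16, "ty": 0, "tz": 0.16, "rx": 0, "ry": 0, "rz": 0, "gripper": 0}, {"tx": 0.24, "ty": 0, "tz": 0.26, "rx": 0, "ry": 0, "rz": 0, "gripper": 0}, {"tx": 0.24, "ty": 0, "tz": 0.36, "rx": 0, "ry": 0, "rz": 0, "gripper": 0}, {"tx": 0.24, "ty": 0, "tz": 0.36, "rx": 0, "ry": 0, "rz": 0, "gripper": 0}]}}

```text
clock: 10.15
ee_pos: [0.4687, -0.054, 0.2163]
eef_rot: [0.292, 0.07, 0.954, -0.023]
ft_force: [-9.7, 1.9, 9.0]
gripper_width: 0.0269
gripper_force: 60.0
```

```bash
python3 st.py
```

```text
mouth-nip in tool (mm) [-7.2  0.4 24. ] rot [ 0.009 -0.194  0.058] F tool [  3.2   0.4 -13. ] 10.15
mouth-nip in tool (mm) [-7.2  0.4 24. ] rot [ 0.01  -0.193  0.058] F tool [  4.5   1.  -12.2] 10.2
mouth-nip in tool (mm) [-7.2  0.4 24. ] rot [ 0.01  -0.193  0.057] F tool [  4.2   1.  -12.5] 10.25
```

{"method": "play_rows", "body": {"moves": [{"tx": 0.06, "ty": 0, "tz": 0.1, "rx": 0, "ry": 0.03, "rz": 0, "gripper": 0}, {"tx": 0.12, "ty": 0, "tz": 0.2, "rx": 0, "ry": 0.06, "rz": 0, "gripper": 0}, {"tx": 0.16, "ty": 0, "tz": 0.25, "rx": 0, "ry": 0.1, "rz": 0, "gripper": 0}, {"tx": 0.16, "ty": 0, "tz": 0.25, "rx": 0, "ry": 0.1, "rz": 0, "gripper": 0}, {"tx": 0.16, "ty": 0, "tz": 0.25, "rx": 0, "ry": 0.1, "rz": 0, "gripper": 0}]}}

```text
clock: 10.75
ee_pos: [0.4702, -0.054, 0.213]
eef_rot: [0.288, 0.07, 0.955, -0.022]
ft_force: [-8.3, 1.1, 10.2]
gripper_width: 0.027
gripper_force: 60.0
```

```bash
python3 st.py; python3 - <<'E'
from h import *
print(arm.get_obs()["qpos"],arm.get_obs()["effort"].round(2),arm.get_obs()["torque"])
w=imaging.capture("wrist"); s=imaging.capture("side")
ims=[cv2.resize(i,(390,390),interpolation=cv2.INTER_CUBIC) for i in(w["img"][126:256,191:321],s["img"][150:280,190:320])]
save(np.hstack(ims),"ws6.png",1)
E
```

```text
mouth-nip in tool (mm) [-5.7  0.6 27.5] rot [ 0.006 -0.282  0.052] F tool [  1.3  -0.1 -13.1] 10.75
mouth-nip in tool (mm) [-5.7  0.6 27.5] rot [ 0.006 -0.281  0.052] F tool [  1.6  -0.7 -13.8] 10.8
mouth-nip in tool (mm) [-5.7  0.6 27.5] rot [ 0.007 -0.281  0.052] F tool [  0.7  -1.1 -13.4] 10.85
[ 0.11958485 -0.12601537 -1.06153314  1.15612296 -0.16225389 -2.94522331] [-0.09 -4.09 14.67  1.02  0.24  0.02] [ 0.18422318  1.40340228 -0.01006243]
```

View pics/ws6.png

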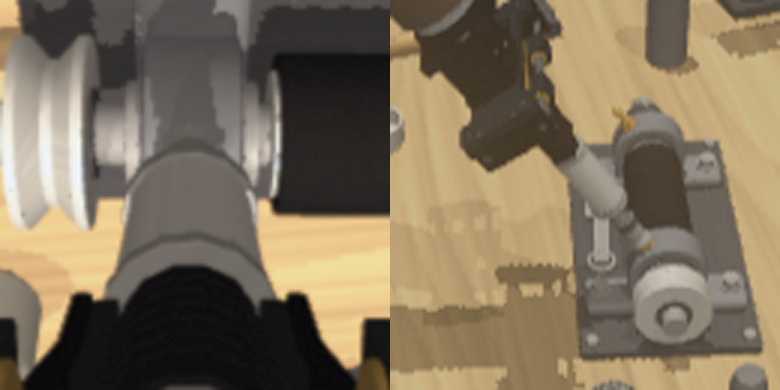

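The coupler is on the nipple and the gun is in line. But joint 5 (−0.162) and joint 3 (−1.06) sit at their limits, so the arm is stuck at a wrist near-singularity. I'll fit a small kinematic model from the known poses to find a pose that passes it.

```bash
cat > kin.py <<'E'
from h import *
from scipy.optimize import least_squares
E=lambda a,t: Ro.from_euler(a,t).as_matrix()
X=np.array([1.,0,0]); Z=np.array([0,0,1.])
def fk(q,p,s4=1,s6=1):
    h,l1,l2,e,d,a0=p
    R=E('z',q[0]); P=h*Z+R@X*a0
    R=R@E('y',q[1]); P=P+R@Z*l1
    R=R@E('y',-q[2]); P=P+R@(X*l2+Z*e)
    R=R@E('x',s4*q[3])@E('y',-q[4]); P=P+R@X*d
    return P,R@E('x',s6*q[5])
LO=np.array([-3.14,-1.21,-1.07,-3.16,-2.99,-3.1]); HI=np.array([3.14,2.06,1.41,2.05,-.16,3.1])
D=[([-.8534,.3856,.0066,-.0005,-1.19397,-.2586],[.27678,-.56033,.22254]),
   ([-.34143,.29831,.10105,-.0003,-1.37305,-.9626],[.49284,-.34463,.31138])]
E
python3 - <<'E'
from kin import *
o=arm.get_obs(); P,R=pose(); print(o["qpos"])
D.append((o["qpos"],P))
for s4 in(1,-1):
    f=lambda p:np.r_[np.concatenate([fk(q,p,s4)[0]-x for q,x in D]),.01*(p-[.34,.35,.35,0,.25,0])]
    r=least_squares(f,[.34,.35,.35,0,.25,0]); print(s4,r.x.round(4),np.abs(r.fun[:9]).max())
    print(fk(o["qpos"],r.x,s4)[1][:,0],R[:,2])
E
```

```text
[ 0.11960943 -0.12608005 -1.06155438  1.15613078 -0.16221977 -2.94526141]
1 [-0.3313 -0.054  -0.1103  0.1263 -0.5043  0.6815] 0.1498715620362306
[ 0.51182367  0.2103978  -0.83292815] [ 0.5471011  -0.08313293 -0.83292815]
-1 [ 0.4941  0.712   0.4395 -0.0555  0.7203 -0.05  ] 0.15073068416190247
[ 0.5471011  -0.08313293 -0.83292815] [ 0.5471011  -0.08313293 -0.83292815]
```

```bash
python3 - <<'E'
import re
s=open("kin.py").read()
s=s.replace("s4=1,s6=1","s4=-1,s6=-1").replace("h,l1,l2,e,d,a0=p","h,l1,l2,d,b1,b4=p").replace("+R@X*a0","").replace("(X*l2+Z*e)","(X*l2+Y*b1)").replace("P=P+R@X*d","P=P+R@(X*d+Y*b4)").replace("Z=np","Y=np.array([0,1.,0]); Z=np")
open("kin.py","w").write(s)
E
python3 - <<'E'
from kin import *
o=arm.get_obs(); P,R=pose(); D.append((o["qpos"],P))
for p0 in([.25,.41,.43,.35,0,-.16],[.25,.41,.43,.35,-.16,0]):
    f=lambda p:np.r_[np.concatenate([fk(q,p)[0]-x for q,x in D]),1e-3*(p-p0)]
    r=least_squares(f,p0); print(r.x.round(4),np.abs(r.fun[:9]).max())
for s6 in(1,-1):
    C=[fk(o["qpos"],r.x,-1,s6)[1].T@R]; print(C[0].round(3))
E
```

```text
[ 1.611e-01  5.645e-01  4.222e-01  3.060e-01 -2.000e-04 -1.597e-01] 0.0006500073429421549
[ 1.611e-01  5.645e-01  4.222e-01  3.060e-01 -2.000e-04 -1.597e-01] 0.0006499541302146528
[[ 0.     0.     1.   ]
 [-0.924 -0.383  0.   ]
 [ 0.383 -0.924  0.   ]]
[[ 0.  0.  1.]
 [-1.  0.  0.]
 [ 0. -1.  0.]]
```

```bash
cat >> kin.py <<'E'
p=[.1611,.5645,.4222,.3060,-.0002,-.1597]; W=np.array([[0,0,1.],[-1,0,0],[0,-1,0]])
def fkt(q): P,R=fk(q,p); return P,R@W
def ik(T,Rt,seeds,m=.006,wr=.02):
    best=None
    for s in seeds:
        f=lambda q:(lambda P,R:np.r_[(P-T)*10,wr*10*Ro.from_matrix(Rt.T@R).as_rotvec()*[1,1,.05]])(*fkt(q))
        r=least_squares(f,np.clip(s,LO+m+.001,HI-m-.001),bounds=(LO+m,HI-m),xtol=1e-12,ftol=1e-12,gtol=1e-12)
        if best is None or r.cost<best.cost: best=r
    return best.x
E
python3 - <<'E'
from kin import *
N2=np.array([.5304,-.0638,.1109]); q0=arm.get_obs()["qpos"]; print("model check",fkt(q0)[0]-pose()[0])
rng=np.random.default_rng(0)
seeds=[q0]+[q0+rng.normal(size=6)*[.1,.1,.1,.6,.2,.8] for _ in range(25)]+[rng.uniform(LO,HI) for _ in range(25)]
for x in(-2.,):
  for dz in(21,27,32,36,40):
    T=N2+Rins@np.array([x,0,dz])/1000-Rins[:,2]*L
    q=ik(T,Rins,seeds); P,R=fkt(q)
    print(dz,q.round(3),"pos err tool mm",(Rins.T@(P-T)*1000).round(1),"rot deg",Ro.from_matrix(Rins.T@R).as_rotvec(degrees=True).round(1))
E
```

```text
model check [-2.12258162e-05 -9.46269191e-05  1.11721206e-04]
21 [ 0.163 -0.148 -1.064  1.074 -0.191 -2.902] pos err tool mm [-0. -0. -0.] rot deg [-0.2  1.5 -0. ]
27 [ 0.146 -0.131 -1.064  1.097 -0.175 -2.913] pos err tool mm [-0. -0. -0.] rot deg [-0.3  2.  -0. ]
32 [ 0.131 -0.118 -1.064  1.124 -0.166 -2.929] pos err tool mm [-0. -0. -0.] rot deg [-0.1  2.3 -0. ]
36 [ 0.122 -0.106 -1.064  1.154 -0.166 -2.953] pos err tool mm [-0.  0. -0.] rot deg [ 0.4  2.7 -0. ]
40 [ 0.118 -0.095 -1.062  1.164 -0.166 -2.961] pos err tool mm [-0.  0. -0.] rot deg [ 0.7  3.1 -0. ]
```

```bash
cat > plan.py <<'E'
from kin import *
import sys
N2=np.array([.5304,-.0638,.1109]); o=arm.get_obs(); q0=o["qpos"]
rng=np.random.default_rng(0); seeds=[q0]+[q0+rng.normal(size=6)*[.1,.1,.1,.5,.1,.6] for _ in range(20)]
for rx,ry,x,y,dz in [eval(a) for a in sys.argv[1:]]:
    Rt=Rins@Ro.from_euler('xy',[rx,ry],degrees=True).as_matrix()
    T=N2+Rins@np.array([x,y,dz])/1000-Rt[:,2]*L
    q=ik(T,Rt,seeds,m=.014,wr=.1); P,R=fkt(q)
    print((rx,ry,x,y,dz),q.round(3),"poserr",(Rins.T@(P-T)*1000).round(1),"roterr",Ro.from_matrix(Rt.T@R).as_rotvec(degrees=True).round(1)[:2],"rows",*rel(T,Rt))
E
python3 plan.py 0,1.4,-5,.5,30 0,2.5,-4,0,38 1,2.5,-4,0,38 0,3.5,-4,0,38 1.5,3.5,-4,0,38 1,3.5,-3,0,34 1,4,-3,0,40
```

```text
(0, 1.4, -5, 0.5, 30) [ 0.135 -0.119 -1.054  1.123 -0.174 -2.93 ] poserr [-0.1  0.  -0.1] roterr [0.1 0.4] rows [ 0.001 -0.005  0.096] [ 0.007 -0.     0.052]
(0, 2.5, -4, 0, 38) [ 0.138 -0.096 -1.04   1.09  -0.174 -2.902] poserr [-0.  0. -0.] roterr [0.  0.2] rows [-0.08  -0.026  0.418] [0.006 0.22  0.052]
(1, 2.5, -4, 0, 38) [ 0.126 -0.094 -1.049  1.17  -0.179 -2.971] poserr [0. 0. 0.] roterr [-0. -0.] rows [-0.08   0.077  0.419] [0.206 0.22  0.05 ]
(0, 3.5, -4, 0, 38) [ 0.2   -0.09  -1.003  0.934 -0.226 -2.796] poserr [-0. -0. -0.] roterr [-0. -0.] rows [-0.182 -0.026  0.421] [0.006 0.42  0.052]
(1.5, 3.5, -4, 0, 38) [ 0.202 -0.088 -1.013  1.013 -0.245 -2.877] poserr [-0.  0. -0.] roterr [ 0. -0.] rows [-0.182  0.127  0.423] [0.306 0.421 0.047]
(1, 3.5, -3, 0, 34) [ 0.22  -0.099 -1.006  0.953 -0.256 -2.83 ] poserr [-0. -0. -0.] roterr [-0. -0.] rows [-0.138  0.076  0.263] [0.206 0.42  0.049]
(1, 4, -3, 0, 40) [ 0.215 -0.082 -0.998  0.946 -0.25  -2.82 ] poserr [ 0. -0.  0.] roterr [-0. -0.] rows [-0.195  0.076  0.505] [0.205 0.52  0.048]
```

{"method": "play_rows", "body": {"moves": [{"tx": -0.04, "ty": 0.03, "tz": 0, "rx": 0.07, "ry": 0.08, "rz": 0, "gripper": 0}, {"tx": -0.06, "ty": 0.06, "tz": 0, "rx": 0.14, "ry": 0.15, "rz": 0, "gripper": 0}, {"tx": -0.08, "ty": 0.08, "tz": 0.04, "rx": 0.2, "ry": 0.22, "rz": 0, "gripper": 0}, {"tx": -0.08, "ty": 0.08, "tz": 0.08, "rx": 0.2, "ry": 0.22, "rz": 0, "gripper": 0}, {"tx": -0.08, "ty": 0.08, "tz": 0.08, "rx": 0.2, "ry": 0.22, "rz": 0, "gripper": 0}]}}

```text
clock: 11.45
ee_pos: [0.4736, -0.052, 0.2127]
eef_rot: [0.278, 0.073, 0.957, -0.03]
ft_force: [-9.2, 0.8, 11.9]
gripper_width: 0.0269
gripper_force: 60.0
```

```bash
python3 st.py; python3 plan.py 1,2.5,-4,0,38 1,3.2,-4,0,38 ;python3 -c "
from h import *
print(arm.get_obs()['qpos'])"
```

```text
mouth-nip in tool (mm) [-5.8  1.1 29.3] rot [-0.187 -0.497  0.055] F tool [  1.3  -0.9 -15. ] 11.45
mouth-nip in tool (mm) [-5.9  1.  29.3] rot [-0.187 -0.496  0.054] F tool [  0.3  -0.4 -14.6] 11.5
mouth-nip in tool (mm) [-5.8  1.  29.3] rot [-0.185 -0.496  0.052] F tool [  1.5  -0.9 -13.5] 11.55
(1, 2.5, -4, 0, 38) [ 0.126 -0.094 -1.049  1.17  -0.179 -2.971] poserr [-0.  0. -0.] roterr [0. 0.] rows [ 0.006 -0.011  0.341] [0.014 0.004 0.048]
(1, 3.2, -4, 0, 38) [ 0.182 -0.09  -1.022  1.037 -0.222 -2.884] poserr [0. 0. 0.] roterr [-0. -0.] rows [-0.066 -0.011  0.342] [0.013 0.144 0.046]
[ 0.1929443  -0.11456709 -1.03016978  1.03520818 -0.23113297 -2.88484411]
```

{"method": "play_rows", "body": {"moves": [{"tx": 0, "ty": -0.01, "tz": 0.1, "rx": 0, "ry": 0, "rz": 0, "gripper": 0}, {"tx": 0, "ty": -0.01, "tz": 0.2, "rx": 0, "ry": 0.05, "rz": 0, "gripper": 0}, {"tx": -0.02, "ty": -0.01, "tz": 0.3, "rx": 0, "ry": 0.08, "rz": 0, "gripper": 0}, {"tx": -0.03, "ty": -0.01, "tz": 0.36, "rx": 0, "ry": 0.1, "rz": 0, "gripper": 0}, {"tx": -0.03, "ty": -0.01, "tz": 0.36, "rx": 0, "ry": 0.1, "rz": 0, "gripper": 0}]}}

```text
clock: 12.05
ee_pos: [0.4791, -0.0532, 0.2057]
eef_rot: [0.275, 0.073, 0.958, -0.029]
ft_force: [-10.3, 2.2, 14.4]
gripper_width: 0.0268
gripper_force: 60.0
```

```bash
python3 st.py; python3 -c "
from h import *
print(arm.get_obs()['qpos'])
s=imaging.capture('side'); w=imaging.capture('wrist')
ims=[cv2.resize(i,(390,390),interpolation=cv2.INTER_CUBIC) for i in(w['img'][126:256,191:321],s['img'][180:250,220:290])]
save(np.hstack(ims),'ws7.png',1)"
```

```text
mouth-nip in tool (mm) [-6.   1.  38.2] rot [-0.18  -0.589  0.054] F tool [  1.2   0.4 -17.8] 12.05
mouth-nip in tool (mm) [-6.   0.9 38.1] rot [-0.18  -0.587  0.053] F tool [  1.5   0.4 -17.5] 12.1
mouth-nip in tool (mm) [-6.   0.9 38.1] rot [-0.18  -0.587  0.053] F tool [  1.7   0.5 -17.3] 12.15
[ 0.16207656 -0.0914793  -1.03235383  1.08254041 -0.20410971 -2.90955296]
```

View pics/ws7.png

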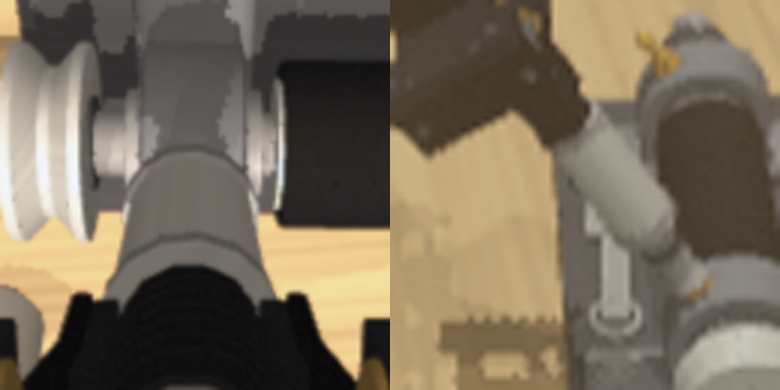

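```bash
python3 - <<'E'
from h import *
P,R=pose(); G=P-.0187*R[:,2]
for N in (np.array([.5304,-.0638,.1109]),np.array([.5295,-.064,.112]),np.array([.534,-.063,.110])):
    b=N-ax*.022; v=(G-b); print(np.linalg.norm(v)*1000, np.degrees(np.arccos(v@ax/np.linalg.norm(v))),(Rins.T@v*1000).round(1))
E
```

```text
149.0190778815523 4.927653703019926 [ -12.4    3.  -148.5]
147.64357101729644 5.033021166361837 [ -12.5    3.3 -147.1]
151.526467468206 3.890717693054567 [ -10.1    1.6 -151.2]
```

{"method": "play_rows", "body": {"moves": [{"tx": 0.05, "ty": -0.02, "tz": 0.02, "rx": 0, "ry": 0, "rz": 0, "gripper": 0}, {"tx": 0.1, "ty": -0.04, "tz": 0.04, "rx": 0, "ry": 0, "rz": 0, "gripper": 0}, {"tx": 0.1, "ty": -0.04, "tz": 0.04, "rx": 0, "ry": 0, "rz": 0, "gripper": 0}, {"tx": 0.1, "ty": -0.04, "tz": 0.04, "rx": 0, "ry": 0, "rz": 0, "gripper": 0}, {"tx": 0.1, "ty": -0.04, "tz": 0.04, "rx": 0, "ry": 0, "rz": 0, "gripper": 0}]}}

```text
clock: 12.75
ee_pos: [0.4783, -0.0534, 0.2048]
eef_rot: [0.276, 0.073, 0.958, -0.028]
ft_force: [-8.0, 2.9, 14.2]
gripper_width: 0.0271
gripper_force: 60.0
```

```bash
python3 st.py; python3 - <<'E'
from h import *
o=arm.get_obs(); print(o["qpos"],o["gripper_force"])
P,R=pose(); G=P-.0187*R[:,2]; v=G-np.array([.5304,-.0638,.1109])+ax*.022
n,a=np.linalg.norm(v)*1000,np.degrees(np.arccos(v@ax/np.linalg.norm(v))); print(n,a)
if 143.5<n<151 and a<5.2 and o["gripper_force"]>40: print(arm.job_done())
E
```

```text
mouth-nip in tool (mm) [-5.2  0.8 38.5] rot [-0.161 -0.558  0.057] F tool [ -0.5   1.4 -16.5] 12.75
mouth-nip in tool (mm) [-5.2  0.8 38.5] rot [-0.162 -0.558  0.057] F tool [ -0.3  -0.1 -16.8] 12.8
mouth-nip in tool (mm) [-5.2  0.8 38.6] rot [-0.162 -0.558  0.058] F tool [ -0.5   1.1 -17.2] 12.85
[ 0.1438621  -0.09195047 -1.04085962  1.11973273 -0.18886363 -2.93158439] 59.99279173091054
148.4738894687898 4.489309226936633
the job is handed in; nothing more can be done
None
```

I handed the job in at 12.85 s with the coupler on the right nipple beside the pulley. By my estimate the nozzle was about 16 mm in, the gun about 4.5° off the nipple's line, the push 17–20 N and the grip 60 N; the hand-in reported no verdict.

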